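# Present a mounted crab specimen to the inspection camera

## Task

In the enamel tray, turn both clamp knobs of the fixture clockwise fully to their stops so that the mounted crab is free, then lift the mount out by its grip block. Hold it still in the air in front of the inspection camera: upright, the crab facing the lens squarely, the crab's middle on the lens axis and 150 mm from the lens. Finish while still holding it there, and leave the camera, the vials, the beaker and the loose shell alone.

Things in the scene. Friction and masses are not known exactly. Their poses are not given: they have to be found in the camera images.
- clamp_near (a joint): Swing clamp at the mount's +y end (the end nearer the robot), rad: 0 to 0.3 at the start = steel toe over the mount's foot, 1.4 = end stop, toe fully swung clear. Grows turning clockwise seen from above. Light friction (about 0.05 N m), stays where it is left.
- clamp_far (a joint): The same clamp at the mount's -y end (the end farther from the robot); same values and direction.
- clamp_near_grip (a point): Centre of the near clamp's black bar knob, on its vertical axis, 63 mm above the bench, 85 mm from the mount's middle. Bar 40 mm long (own y), 12 thick (own x), 26 tall, on a 22 mm stem; turns with the clamp. A steel toe below it (22 to 30 mm above the bench, 14 wide, reaching 37 mm from the axis) lies along the bar and points at the mount when clamped.
- clamp_far_grip (a point): Centre of the far clamp's black bar knob; the same sizes and axes.
- mount_grip (a point): Centre of the grey grip block atop the specimen mount: 24 mm thick (own x), 40 wide (own y), 30 tall; grasp from above across the 24 mm. At the start 89 mm above the bench. Below it a white panel 8 x 80 x 54 mm, then an aluminium foot 50 x 120 (y) x 6 mm, underside 75 mm below this point, in a pocket with 4 mm lips and 2 mm play. 0.13 to 0.25 kg. z up; crab on the -x face.
- specimen (a point): Middle of the crab's body (76 mm wide with legs, 13 mm thick, fixed on the panel's front face): 40 mm below the grip block's centre and 10 mm towards own -x. Axes as the mount's: the crab looks out along -x, z up.
- lens (a point): Centre of the front glass of the inspection camera: white box head (56 wide, 50 mm tall) with a black 42 mm lens barrel, on a grey stand whose pole ends 264 mm above the bench, 100 mm behind the glass. Its height, 150 to 210 mm above the bench, differs each time. Looks level along own -x; z up.
- view_point (a point): The point in empty air on the lens axis, 150 mm in front of the lens, where the middle of the crab belongs. Axes as the lens: -x is the direction in which the camera looks, so the mount's x axis must end opposite to this x axis.
- tray: White enamel tray with blue rim, 290 x 390 (along y) x 31 mm, fixed on the bench, origin at the middle of its underside. The steel fixture plate in it is 70 x 220 mm, its top 14 mm above the bench, centred 30 mm towards the tray's -x; the mount stands on it with the same axes as the tray.
- vial_a: Bystander: glass vial with yellow cap, 19 mm thick, 50 mm tall, origin at its foot.
- vial_b: Bystander: the other such vial.
- beaker: Bystander: glass beaker, 100 mm wide, 140 mm tall, origin at its foot.
- loose_shell: Bystander: bare crab shell lying in the tray, about 60 x 40 x 13 mm, origin at its underside.
Mind the look-alikes: they are no part of the job. Of the things that look like the part that bears mount_grip, the middle-sized one is meant.

How it is judged:
On the way, in this order (a step that is already met when the one before it is completed fails the run):
1. both clamps are turned to their stops while the mount still stands in its pocket (value of joint each of clamp_near, clamp_far above 1.3 rad and distance of mount_grip from where it was at the start of the episode below 0.012 m), for 0.2 s.
2. the mount is lifted clear of the fixture in the gripper (height (world z) of mount_grip above 0.13 m and contact force between the fingers and mount above 1 N), for 0.2 s.
At the end, for the whole second after the job is handed in: The mount is held still in the fingers alone (under 30 mm/s), touching neither camera nor tray, with the crab's middle within 20 mm of the view point 150 mm before the lens, the crab facing the lens within 0.17 rad, upright within 0.15 rad; both clamps still open (above 1.25 rad) (distance between specimen and view_point below 0.02 m and angle between the x axis of specimen and the x axis of view_point, either way round below 0.17 rad and x of lens in the frame of specimen below -0.1 m and angle between specimen's own z axis and vertical below 0.15 rad and contact force between the fingers and mount above 1 N and contact force between mount and camera_stand below 0.1 N and contact force between mount and tray below 0.1 N and linear speed of mount below 0.03 m/s and value of joint each of clamp_near, clamp_far above 1.25 rad); the arm keeps its last pose, push and grip.
It fails at once if the camera is shifted (distance of lens from where it was at the start of the episode above 0.01 m).
It fails at once if a vial, the beaker or the loose shell is disturbed (distance of any of vial_a, vial_b, beaker, loose_shell from where it was at the start of the episode above 0.02 m).
It also fails if it takes over 64 s, if anything falls off the work surface, if the arm or the gripper's body presses on something with over 40 N, if the wrist force passes 120 N, or if a joint passes its speed limit or range.

## Robot

A 7-joint arm with a two-finger parallel gripper is mounted at the origin on the work surface. World frame = base frame: x ahead of the robot, y to its left, z up, the work surface at z = 0. Lengths are in m, angles in rad, forces in N, time in s.
With the tool pointing down it reaches from about 0.4 to 0.85 m from the base axis. Payload 10.4 kg.
Tool frame: the origin (TCP) lies midway between the tips of the shut fingers; the grasp point (between the pads) lies 19 mm behind it (grip_point_offset is the distance from the TCP to the grasp point, in m); y points along the fingers, z is the direction in which the jaws open and shut, and the axes are right-handed (so a half turn about y gives the same grasp; the last joint's range is limited). The gripper opens to 85 mm and grips with 20 to 120 N. Pads are 22 mm wide; open, the fingers measure 114 mm over their backs; the gripper's body (76 mm by 85 mm) begins 54 mm behind the grasp point. The pads swing forward as they close: fully open they stand 13 mm farther back than shut.
Start: joints at [1.146, 0.332, -0.065, 1.46, 0.022, 1.35, -0.088], TCP at [0.244, -0.575, 0.231] pointing down, gripper open.
Joint ranges: [-2.6, 2.6], [-0.5, 2.12], [-1.47, 1.34], [0.16, 2.42], [-1.27, 4.41], [0.06, 2.06], [-2.6, 2.6]. Speed limits (rad/s): [2.22, 2.22, 2.79, 2.79, 3.14, 3.14, 3.14].

## Interface

Orientations are given as a unit quaternion [x, y, z, w].
In Python, from workcell import * gives the robot as it stands.
- The arm moves only by the tool send_rows, never from a script. Its argument "motion" is a list of rows, each a list of 7 numbers: the opening in per cent of the stroke, from 0 (shut) to 100 (fully open), then the shift along the tool's x, y, z in m, then the turn, a rotation vector about the tool's x, y, z in rad. In form: [[claw, tx, ty, tz, ax, ay, az], ...]. A call has 1 to 10 rows; each row is the pose to reach, as a shift and turn from the pose commanded when the call began, along the tool's axes at that moment; what a row does not reach only later rows make up. A row lasts 1/12 s, in which the tool goes at most 41.7 mm and 7.16 degrees, less where a joint would pass 70% of its speed; a pose out of reach is approached as far as the arm can. A call with a gripper value outside its range is refused whole. The fingers move at their own pace and stop on an object; "squeeze" is the grip in N (left out, the last holds). Time passes only in rows, so rows that repeat a pose let the fingers close. It gives the time, the measured TCP pose, the force and the opening at its end, in the units of the state.
- get_obs(): the state, without advancing time (a new reading comes with each control period).
- camera(name): name is "scene" or "top" or "wrist"; returns a dict with "pixels" (480x640x3 uint8, red, green, blue), "range_z" (480x640 float32, m along the optical axis (not along the pixel's ray), 0 where there is no reading), "fovy" (degrees; the focal length in pixels is half the picture's height over the tangent of half this angle, whatever the lens; pixels are square), "cx", "cy" (the principal point, pixels), "view" (4x4, takes a point from world to camera coordinates); the wrist camera has in their place "T_tool_cam" (4x4, takes a point from camera to tool coordinates, whose origin is the TCP and whose axes are the tool frame's). Camera axes: x right, y down, z forward; pixel columns grow to the right and rows downward; lengths in m; the calibration is good to about 2 mm. A picture is of the moment at which its call begins: read the wrist's pose just before it.
- hand_in(): hands the job in, once; it reports no verdict.
The state is a dict: "clock": time; "joint_pos": joint angles; "joint_velocities": joint speeds; "tau": joint torques, N m; "position": TCP position; "ee_rot": TCP orientation; "ft_force": force on the tool from outside, world axes, zero at the start; "torque": the same for the moment, N m; "grip_width": opening from 0.0 (shut) to 1.0 (fully open).
Only numpy, scipy, OpenCV 4.12 (cv2) and the standard library are available. Lean on these libraries where they do the work, as an engineer would, in place of code of your own. Each camera call takes 0.05 s, during which the arm holds its last target.

## Working session

There is one attempt and no reset: what is moved stays moved. The work goes in short steps, Python scripts to look and compute and a tool call to move; the robot and the scene stay as the last step left them, time stands still between calls to the robot, and variables do not carry over. Pictures are saved under pics/ and viewed, and the job is handed in when it is done.

Besides the shell and the picture viewer there is one more tool, called after "Call:" as name([rows], argument=value, ...), one row to a line, values as JSON. send_rows: Moves the arm, as the interface text tells. Its arguments: {"type":"object","properties":{"motion":{"type":"array"},"squeeze":{"type":"number"}},"required":["motion"]}

```bash
mkdir -p pics; ls
python3 - <<'E'
from workcell import *
import cv2, numpy as np
o=get_obs(); print({k:np.round(v,4) for k,v in o.items()})
for n in ["scene","top","wrist"]:
    c=camera(n); cv2.imwrite(f"pics/{n}0.png",c["pixels"][:,:,::-1]); np.savez(f"{n}0.npz",**c)
    print(n,c["fovy"],c["cx"],c["cy"],np.round(c.get("view",c.get("T_tool_cam")),3).tolist())
E
```

```text
pics
{'clock': np.float64(0.0), 'joint_pos': array([ 1.1464,  0.3329, -0.0647,  1.4609,  0.0216,  1.3499, -0.0885]), 'joint_velocities': array([-0.0002,  0.0018,  0.0007, -0.0015, -0.0008,  0.0006, -0.0001]), 'tau': array([-1.10000e-03, -6.25451e+01,  4.90000e-02, -3.91610e+01,
        1.63000e-02,  9.80000e-03,  0.00000e+00]), 'position': array([ 0.2443, -0.5749,  0.2305]), 'ee_rot': array([-0.1413,  0.6934, -0.6924,  0.141 ]), 'ft_force': array([ 0.1355, -0.2098,  0.6032]), 'torque': array([-0.0483, -0.0047,  0.0251]), 'grip_width': np.float64(0.9974)}
scene 56.88286857588753 317.58570873677996 243.42447872335583 [[-0.868, 0.496, 0.014, 0.385], [0.303, 0.551, -0.778, -0.101], [-0.393, -0.671, -0.629, 1.292], [0.0, 0.0, 0.0, 1.0]]
top 44.42055638232996 325.8436038706036 232.7396436193617 [[-0.013, -1.0, -0.015, 0.109], [-0.987, 0.015, -0.162, 0.496], [0.162, 0.012, -0.987, 1.559], [0.0, 0.0, 0.0, 1.0]]
wrist 71.42685783877685 319.35081359403506 238.97996427440933 [[0.001, 0.946, 0.323, -0.083], [-0.001, -0.323, 0.946, -0.143], [1.0, -0.001, 0.001, 0.001], [0.0, 0.0, 0.0, 1.0]]
```

View pics/scene0.png

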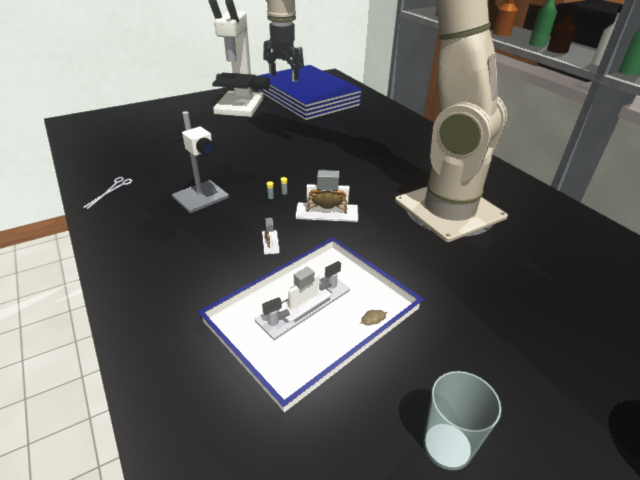

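View pics/top0.png

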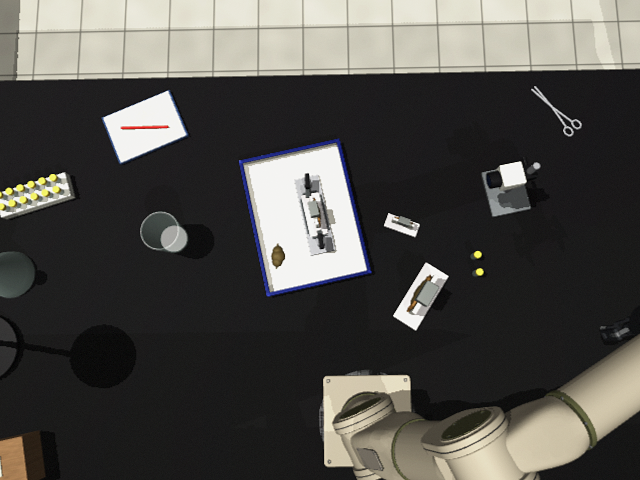

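View pics/wrist0.png

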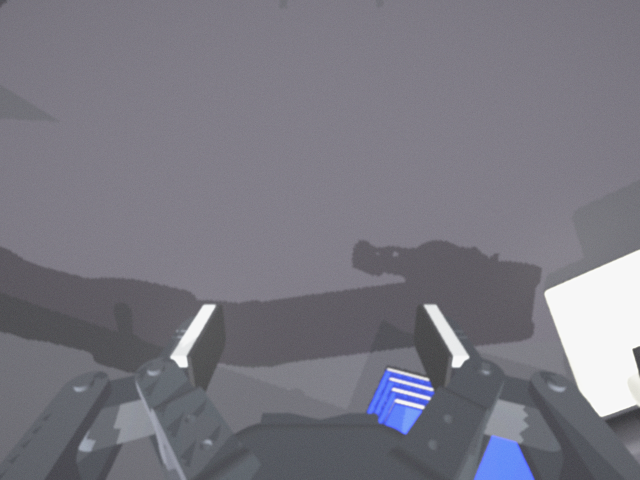

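The scene view shows the tray fixture with knobs at about (272,306) and (332,269), and the grip block at (304,279). In the top view the tray is at (306,218) and the inspection camera is at (505,180), with its lens facing left. The two decoy mounts, large and small, stand outside the tray.

```bash
cat > h.py <<'E'
import numpy as np, cv2
def load(n):
    return dict(np.load(n,allow_pickle=True))
def cloud(c,Twc=None):
    d=c["range_z"]; f=240/np.tan(np.radians(float(c["fovy"]))/2)
    v,u=np.mgrid[0:480,0:640]
    P=np.stack([(u-c["cx"])/f*d,(v-c["cy"])/f*d,d,np.ones_like(d)],-1)
    T=np.linalg.inv(c["view"]) if Twc is None else Twc
    return (P@T.T)[...,:3]
def proj(c,p):
    f=240/np.tan(np.radians(float(c["fovy"]))/2); q=c["view"]@np.append(p,1)
    return q[0]/q[2]*f+c["cx"],q[1]/q[2]*f+c["cy"]
E
python3 - <<'E'
from h import *
for n,(x0,y0,x1,y1),s in [("top0",(230,130,380,305),4),("scene0",(195,235,425,405),3.4),("top0",(470,80,590,230),4)]:
    c=load(n+".npz"); im=c["pixels"][y0:y1,x0:x1,::-1]
    im=cv2.resize(im,None,fx=3.3,fy=3.3,interpolation=cv2.INTER_CUBIC) 
    cv2.imwrite(f"pics/crop_{n}_{x0}.png",im); print(im.shape)
c=load("top0.npz"); P=cloud(c)
for a,b in [(308,183),(320,240),(314,210),(512,173),(493,180),(477,255),(479,272),(162,230),(278,256),(505,195)]: print((a,b),np.round(P[b,a],3))
E
```

```text
(578, 495, 3)
(561, 759, 3)
(495, 396, 3)
(308, 183) [0.629 0.148 0.076]
(320, 240) [0.472 0.117 0.077]
(314, 210) [0.548 0.132 0.104]
(512, 173) [ 0.608 -0.355  0.226]
(493, 180) [ 0.591 -0.308  0.226]
(477, 255) [ 0.429 -0.302  0.05 ]
(479, 272) [ 0.384 -0.306  0.047]
(162, 230) [0.517 0.56  0.01 ]
(278, 256) [0.439 0.235 0.017]
(505, 195) [ 0.603 -0.401  0.004]
```

View pics/crop_top0_230.png

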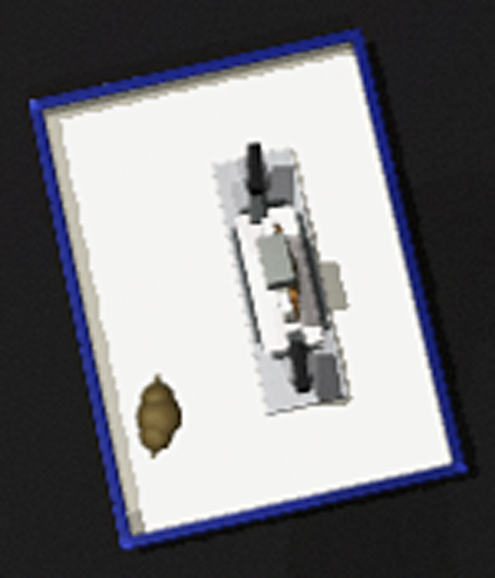

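View pics/crop_scene0_195.png

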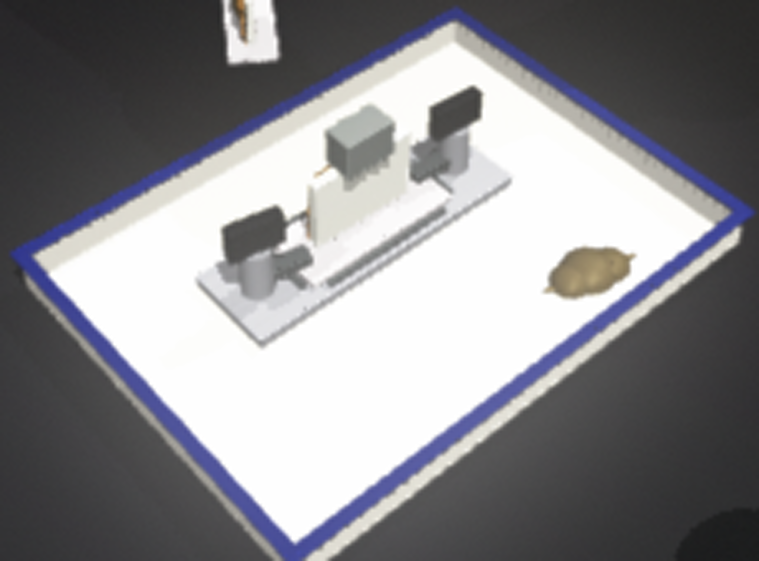

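View pics/crop_top0_470.png

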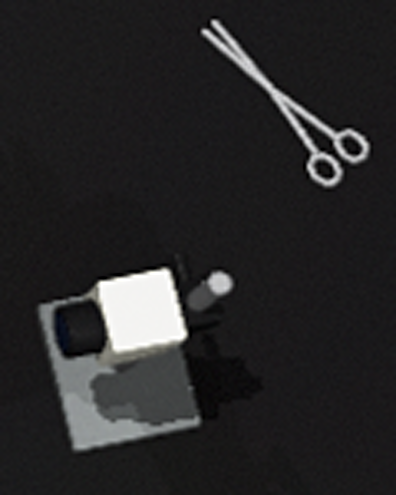

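```bash
cat >> h.py <<'E'
def rect(pts):
    (c,(w,h),a)=cv2.minAreaRect(pts.astype(np.float32)*1000); return np.round(c,1),round(w,1),round(h,1),round(a,1)
def ray_plane(c,uv,z):
    f=240/np.tan(np.radians(float(c["fovy"]))/2); T=np.linalg.inv(c["view"])
    uv=np.asarray(uv,float); d=np.stack([(uv[:,0]-c["cx"])/f,(uv[:,1]-c["cy"])/f,np.ones(len(uv))],-1)@T[:3,:3].T
    o=T[:3,3]; return o+d*((z-o[2])/d[:,2])[:,None]
E
python3 - <<'E'
from h import *
for n in ["top0","scene0"]:
    c=load(n+".npz"); P=cloud(c); im=c["pixels"].astype(int)
    r,g,b=im[...,0],im[...,1],im[...,2]
    X,Y,Z=P[...,0],P[...,1],P[...,2]
    m=(b>r+40)&(b>g+40)&(Y>-.15)&(Y<.4)&(X>.3)&(X<.8)
    v,u=np.nonzero(m); q=ray_plane(c,np.stack([u,v],-1),.031); print(n,"tray",rect(q[:,:2]))
    near=(Y>0)&(Y<.25)&(X>.38)&(X<.72)
    dark=near&(im.max(-1)<75)&(Z>.055)&(Z<.085)
    for nm,mm in [("near",dark&(X<.53)),("far",dark&(X>.57)),("block",near&(Z>.09)&(Z<.115))]:
        p=P[mm]; print(nm,len(p),rect(p[:,:2]),"z",np.round(np.percentile(p[:,2],[2,50,98]),3), "toponly",rect(p[p[:,2]>np.percentile(p[:,2],98)-.006][:,:2]))
    cam=(X>.45)&(X<.75)&(Y<-.22)&(Y>-.5)&(Z>.13)&(Z<.3)
    wh=cam&(im.min(-1)>140); p=P[wh]; print("head",len(p),rect(p[:,:2]),np.round(np.percentile(p[:,2],[1,50,99]),3))
    t=p[p[:,2]>np.percentile(p[:,2],99)-.006]; print(" top",rect(t[:,:2]))
    p=P[cam&(im.max(-1)<70)]; print("barrel",len(p),rect(p[:,:2]),np.round(np.percentile(p[:,2],[1,50,99]),3),np.round(np.median(p,0),3))
    p=P[cam&~wh]; print("z>.24",rect(p[p[:,2]>.235][:,:2]) if (p[:,2]>.235).any() else 0)
E
```

```text
top0 tray (array([548.3, 163. ]), 390.9, 291.1, 12.0)
near 63 (array([472.3, 116.5]), 40.1, 10.9, 6.4) z [0.067 0.076 0.083] toponly (array([471.5, 116.8]), 38.8, 8.7, 8.7)
far 53 (array([635.5, 152.1]), 8.5, 37.6, 89.2) z [0.061 0.076 0.081] toponly (array([634.7, 152. ]), 8.3, 35.9, 89.9)
block 142 (array([554.9, 134.9]), 41.1, 23.8, 10.5) z [0.094 0.104 0.111] toponly (array([554. , 134.6]), 38.3, 23.0, 12.3)
head 549 (array([ 608.8, -368.9]), 55.8, 83.2, 11.5) [0.214 0.226 0.267]
 top (array([ 614.7, -400.5]), 12.2, 12.6, 14.1)
barrel 421 (array([ 617. , -357.5]), 58.4, 121.2, 12.4) [0.19  0.215 0.248] [ 0.604 -0.326  0.215]
z>.24 (array([ 615.4, -399.3]), 14.6, 19.3, 59.2)
scene0 tray (array([549.3, 163.3]), 389.4, 290.1, 12.0)
near 58 (array([474. , 121.3]), 36.2, 4.8, 7.3) z [0.06  0.068 0.074] toponly (array([474. , 121.4]), 36.2, 4.1, 7.1)Traceback (most recent call last):
  File "<stdin>", line 11, in <module>
    return _quantile_unchecked(
        a, q, axis, out, overwrite_input, method, keepdims, weights)
    return _ureduce(a,
                    func=_quantile_ureduce_func,
    ...<5 lines>...
                    overwrite_input=overwrite_input,
                    method=method)
    r = func(a, **kwargs)
    result = _quantile(arr,
                       quantiles=q,
    ...<2 lines>...
                       out=out,
                       weights=wgt)
    slices_having_nans = np.isnan(arr[-1, ...])
                                  ~~~^^^^^^^^^
IndexError: index -1 is out of bounds for axis 0 with size 0
```

Run:
```python
from h import *
for n in ["top0","scene0"]:
    c=load(n+".npz"); P=cloud(c); im=c["pixels"].astype(int)
    X,Y,Z=P[...,0],P[...,1],P[...,2]
    cam=(X>.5)&(X<.72)&(Y<-.27)&(Y>-.5)&(Z>.13)&(Z<.3)
    v,u=np.nonzero(cam); print(n,len(u),u.min(),u.max(),v.min(),v.max())
    a=np.radians(101.7); L=np.array([np.cos(a),np.sin(a)]); N=np.array([-L[1],L[0]])
    p=P[cam]; k=im[cam]; s=p[:,:2]@L; t=p[:,:2]@N; w=k.min(-1)>130; d=k.max(-1)<80
    hd=w&(p[:,2]<.236)
    for nm,m in [("head",hd),("dark",d)]:
        print(nm,m.sum(),"s",np.round(np.percentile(s[m],[1,25,50,75,99]),3),"t",np.round(np.percentile(t[m],[1,50,99]),3),"z",np.round(np.percentile(p[m,2],[1,50,99]),3))
    if n=="top0":
        t2=p[hd&(abs(p[:,2]-.226)<.006)]; print("headtop",rect(t2[:,:2]))
        br=d&(s>np.percentile(s[hd],97)); print("barrel fit",rect(p[br][:,:2]),np.round(np.percentile(p[br][:,2],[1,50,95,99]),3))
        print("max s",np.sort(s[br])[-8:])
    x0,y0=u.min()-15,v.min()-15
    cv2.imwrite(f"pics/lens_{n}.png",cv2.resize(c["pixels"][y0:v.max()+60,x0:u.max()+15,::-1],None,fx=5,fy=5,interpolation=cv2.INTER_CUBIC)[:600,:800]); print(x0,y0)
    if n=="scene0":
        for vv in range(120,165,4): print(vv,[(int(uu),np.round(P[vv,uu],3).tolist(),im[vv,uu].tolist()) for uu in range(186,222,6) if cam[vv,uu]])
```

```text
top0 1127 486 539 157 190
head 523 s [-0.503 -0.486 -0.472 -0.458 -0.445] t [-0.549 -0.521 -0.494] z [0.214 0.225 0.232]
dark 459 s [-0.533 -0.514 -0.444 -0.427 -0.416] t [-0.559 -0.52  -0.503] z [0.189 0.216 0.255]
headtop (array([ 606.4, -357. ]), 55.8, 59.0, 11.5)
barrel fit (array([ 602.3, -314.7]), 47.3, 30.3, 10.8) [0.188 0.216 0.224 0.227]
max s [-0.41650481 -0.4164995  -0.41647338 -0.41624876 -0.41622581 -0.41582943
 -0.41574481 -0.41489938]
471 142
scene0 921 175 214 111 160
head 458 s [-0.516 -0.483 -0.464 -0.448 -0.443] t [-0.552 -0.54  -0.496] z [0.18  0.222 0.23 ]
dark 307 s [-0.534 -0.436 -0.421 -0.419 -0.416] t [-0.562 -0.53  -0.505] z [0.18  0.205 0.223]
160 96
120 [(186, [0.619, -0.394, 0.247], [142, 143, 147])]
124 [(186, [0.619, -0.401, 0.233], [140, 141, 144])]
128 [(186, [0.622, -0.397, 0.224], [133, 134, 137]), (192, [0.603, -0.409, 0.215], [143, 143, 142]), (198, [0.595, -0.379, 0.225], [253, 253, 253])]
132 [(186, [0.63, -0.37, 0.225], [253, 253, 253]), (192, [0.615, -0.365, 0.224], [253, 253, 253]), (198, [0.603, -0.354, 0.226], [253, 253, 253]), (204, [0.588
[... 542 characters left out ...]
0.363, 0.196], [164, 163, 155]), (192, [0.629, -0.328, 0.209], [204, 204, 194]), (198, [0.616, -0.32, 0.21], [36, 36, 37]), (204, [0.605, -0.304, 0.214], [35, 35, 38]), (210, [0.589, -0.307, 0.209], [34, 40, 60])]
148 [(186, [0.638, -0.366, 0.183], [149, 148, 141]), (192, [0.632, -0.326, 0.2], [170, 169, 161]), (198, [0.619, -0.313, 0.202], [34, 34, 34]), (204, [0.607, -0.303, 0.204], [33, 40, 60]), (210, [0.591, -0.306, 0.199], [34, 40, 61])]
152 [(192, [0.631, -0.335, 0.184], [164, 163, 155]), (198, [0.617, -0.33, 0.183], [146, 144, 137]), (204, [0.609, -0.3, 0.195], [32, 37, 53]), (210, [0.593, -0.304, 0.189], [33, 38, 57])]
156 [(192, [0.62, -0.396, 0.141], [99, 100, 102])]
160 []
164 []
```

View pics/lens_scene0.png

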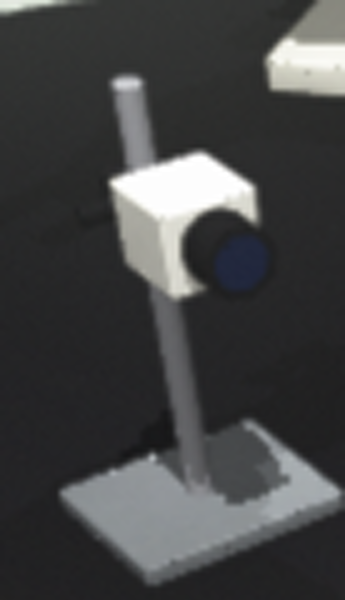

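```bash
cat >> h.py <<'E'
from scipy.spatial.transform import Rotation as Ro
def down(az):  # tool y down, tool z at azimuth az deg
    a=np.radians(az); z=np.array([np.cos(a),np.sin(a),0]); y=np.array([0,0,-1.]); return Ro.from_matrix(np.stack([np.cross(y,z),y,z],1))
def rel(o,p,az):
    R=Ro.from_quat(o["ee_rot"]); t=R.inv().apply(np.array(p)-o["position"]); r=(R.inv()*down(az)).as_rotvec()
    return np.round(np.r_[t,r],4).tolist()
def st(o):
    R=Ro.from_quat(o["ee_rot"]).as_matrix(); z=R[:,2]
    print("t",round(float(o["clock"]),2),"p",np.round(o["position"],4),"az",round(float(np.degrees(np.arctan2(z[1],z[0]))),2),"tilt",np.round(R[:2,1],4),"q",np.round(o["joint_pos"],2),"F",np.round(o["ft_force"],1),"M",np.round(o["torque"],2),"w",round(float(o["grip_width"]),3))
E
python3 - <<'E'
from h import *; from workcell import *
o=get_obs(); st(o)
print(rel(o,[.43,-.25,.27],0)); print(rel(o,[.472,.1165,.16],97))
E
```

```text
t 0.15 p [ 0.2443 -0.575   0.2307] az -66.98 tilt [-0.0005  0.001 ] q [ 1.15  0.33 -0.06  1.46  0.02  1.35 -0.09] F [-0.2 -0.6 -0. ] M [-0.03 -0.02 -0.03] w 1.002
[-0.298, -0.0391, -0.2265, 0.001, -1.169, -0.0006]
[-0.48, 0.0713, -0.5473, 0.0003, -2.862, -0.0016]
```

Call:
send_rows([
  [50,-0.033,-0.01,-0.025,0,-0.12,0],
  [50,-0.066,-0.02,-0.05,0,-0.24,0],
  [50,-0.099,-0.03,-0.075,0,-0.36,0],
  [50,-0.132,-0.04,-0.1,0,-0.48,0],
  [50,-0.165,-0.04,-0.125,0,-0.6,0],
  [50,-0.198,-0.04,-0.15,0,-0.72,0],
  [50,-0.231,-0.04,-0.175,0,-0.84,0],
  [50,-0.264,-0.04,-0.2,0,-0.96,0],
  [50,-0.297,-0.04,-0.225,0,-1.08,0],
  [50,-0.33,-0.04,-0.25,0,-1.2,0],
])

```text
clock: 0.98
position: [0.4498, -0.2159, 0.2714]
ee_rot: [0.509, -0.491, 0.491, -0.509]
ft_force: [1.4, -1.3, -0.6]
grip_width: 0.504
```

Run:
```python
from h import *; from workcell import *
o=get_obs(); st(o)
print(rel(o,[.472,.1165,.16],97))
```

```text
t 0.98 p [ 0.4498 -0.2159  0.2714] az 2.11 tilt [ 0.0001 -0.0005] q [ 0.8   0.06 -0.46  1.7   0.03  1.38  0.37] F [ 1.4 -1.3 -0.6] M [-0.06 -0.1  -0.04] w 0.504
[-0.3314, 0.1112, 0.0344, 0.0003, -1.6562, 0.0004]
```

Call:
send_rows([
  [50,-0.033,0.005,0.003,0,-0.12,0],
  [50,-0.066,0.01,0.006,0,-0.24,0],
  [50,-0.099,0.015,0.01,0,-0.36,0],
  [50,-0.132,0.02,0.014,0,-0.48,0],
  [50,-0.165,0.025,0.018,0,-0.6,0],
  [50,-0.198,0.03,0.021,0,-0.72,0],
  [50,-0.231,0.035,0.024,0,-0.84,0],
  [50,-0.264,0.04,0.027,0,-0.96,0],
  [50,-0.297,0.05,0.03,0,-1.08,0],
  [50,-0.3314,0.06,0.034,0,-1.2,0],
])

```text
clock: 1.82
position: [0.473, 0.1157, 0.2112]
ee_rot: [0.697, -0.117, 0.118, -0.697]
ft_force: [1.5, -0.2, -1.0]
grip_width: 0.504
```

Call:
send_rows([
  [50,0,0.01,0,0,-0.12,0],
  [50,0,0.02,0,0,-0.24,0],
  [50,0,0.03,0,0,-0.36,0],
  [50,0,0.04,0,0,-0.456,0],
  [50,0,0.04,0,0,-0.456,0],
])

```text
clock: 2.23
position: [0.472, 0.1141, 0.1695]
ee_rot: [0.706, 0.042, -0.044, -0.706]
ft_force: [-0.5, 0.1, -0.2]
grip_width: 0.503
```

Run:
```python
from h import *; from workcell import *
o=get_obs(); st(o)
print(rel(o,[.472,.1165,.054],97))
c=camera("wrist"); cv2.imwrite("pics/w1.png",c["pixels"][:,:,::-1])
R=np.eye(4); R[:3,:3]=Ro.from_quat(o["ee_rot"]).as_matrix(); R[:3,3]=o["position"]
np.savez("w1.npz",**c,Twc=R@c["T_tool_cam"])
P=cloud(c,R@c["T_tool_cam"]); im=c["pixels"].astype(int)
m=(P[...,2]>.07)&(P[...,2]<.081)&(im.max(-1)<90)&(abs(P[...,0]-.472)<.04)&(abs(P[...,1]-.117)<.04)
print(m.sum(), rect(P[m][:,:2]),np.median(P[m][:,2]))
m=(P[...,2]>.098)&(P[...,2]<.11)&(abs(P[...,0]-.555)<.04)&(abs(P[...,1]-.134)<.04)
if m.sum()>20: print(m.sum(), rect(P[m][:,:2]),np.median(P[m][:,2]))
```

```text
t 2.23 p [0.472  0.1141 0.1695] az 96.92 tilt [-0.0029 -0.0003] q [ 0.47  0.15 -0.85  1.86  0.12  1.18  1.27] F [-0.5  0.1 -0.2] M [-0.02 -0.02 -0.04] w 0.503
[0.0006, 0.1155, 0.0024, -0.0, -0.0014, -0.0029]
739 (array([469.9, 114.9]), 38.9, 11.4, 6.7) 0.07602340379615913
1514 (array([552.9, 132.7]), 40.9, 24.0, 11.9) 0.10404311695621393
```

View pics/w1.png

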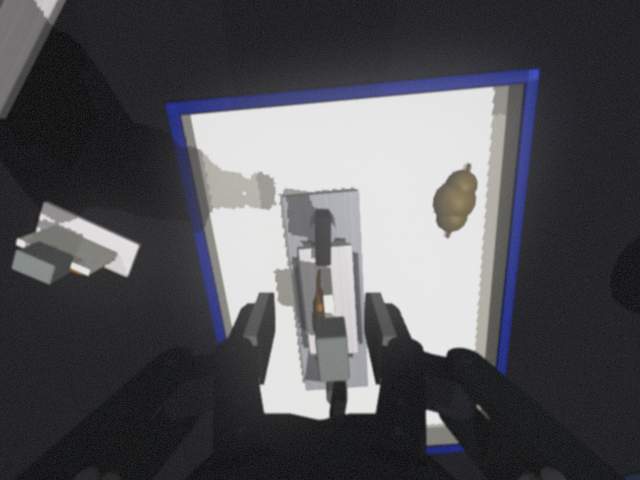

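The wrist view shows the near knob at (337,395) between the fingers, and its 3D fit agrees with the top view to within 2 mm. I'll descend and grip.

Call:
send_rows([
  [50,0,0.035,0.0018,0,0,-0.0029],
  [50,0,0.07,0.0018,0,0,-0.0029],
  [50,0,0.1,0.0018,0,0,-0.0029],
  [50,0,0.1155,0.0018,0,0,-0.0029],
  [50,0,0.1155,0.0018,0,0,-0.0029],
  [0,0,0.1155,0.0018,0,0,-0.0029],
  [0,0,0.1155,0.0018,0,0,-0.0029],
  [0,0,0.1155,0.0018,0,0,-0.0029],
  [0,0,0.1155,0.0018,0,0,-0.0029],
], squeeze=40)

```text
clock: 3.03
position: [0.4742, 0.1168, 0.0577]
ee_rot: [-0.706, -0.043, 0.039, 0.706]
ft_force: [-1.1, 1.1, 8.4]
grip_width: 0.125
```

Run:
```python
from h import *; from workcell import *
st(get_obs())
```

```text
t 3.03 p [0.4742 0.1168 0.0577] az 96.62 tilt [0.0061 0.0007] q [ 0.39  0.31 -0.81  1.97  0.28  0.96  1.13] F [-1.1  1.1  8.4] M [ 0.22  0.35 -0.04] w 0.125
```

Call:
send_rows([
  [0,0,-0.002,0,0,0.1,0],
  [0,0,-0.003,0,0,0.2,0],
  [0,0,-0.003,0,0,0.3,0],
  [0,0,-0.003,0,0,0.4,0],
  [0,0,-0.003,0,0,0.5,0],
  [0,0,-0.003,0,0,0.6,0],
  [0,0,-0.003,0,0,0.7,0],
  [0,0,-0.003,0,0,0.8,0],
  [0,0,-0.003,0,0,0.9,0],
  [0,0,-0.003,0,0,1.0,0],
])

```text
clock: 3.87
position: [0.4729, 0.1142, 0.0579]
ee_rot: [0.638, -0.304, 0.306, -0.638]
ft_force: [7.9, -3.8, -20.9]
grip_width: 0.124
```

Run:
```python
from h import *; from workcell import *
st(get_obs())
```

```text
t 3.87 p [0.4729 0.1142 0.0579] az 38.97 tilt [ 0.0028 -0.0013] q [ 0.26  0.27 -0.65  1.98  0.21  0.95  0.19] F [  7.9  -3.8 -20.9] M [-1.05 -1.55  0.05] w 0.124
```

Call:
send_rows([
  [0,0,0.002,0,0,0.1,0],
  [0,0,0.002,0,0,0.18,0],
  [0,0,0.002,0,0,0.25,0],
  [0,0,0.002,0,0,0.29,0],
  [0,0,0.002,0,0,0.29,0],
])

```text
clock: 4.28
position: [0.4724, 0.1139, 0.0577]
ee_rot: [0.588, -0.392, 0.394, -0.587]
ft_force: [-6.5, -8.8, 8.5]
grip_width: 0.126
```

Run:
```python
from h import *; from workcell import *
st(get_obs())
```

```text
t 4.28 p [0.4724 0.1139 0.0577] az 22.47 tilt [ 0.0017 -0.0034] q [ 0.22  0.27 -0.61  1.98  0.19  0.95 -0.09] F [-6.5 -8.8  8.5] M [-1.96  1.51 -0.04] w 0.126
```

Call:
send_rows([
  [35,0,0,0,0,0,0],
  [35,0,0,0,0,0,0],
  [35,0,0,0,0,0,0],
  [35,0,-0.03,0,0,0,0],
  [35,0,-0.065,0,0,0,0],
  [35,0,-0.1,0,0,0,0],
  [50,0,-0.12,0,0,-0.1,0],
  [50,0,-0.12,0,0,-0.2,0],
  [50,0,-0.12,0,0,-0.2,0],
])

```text
clock: 5.03
position: [0.4735, 0.1166, 0.1785]
ee_rot: [-0.624, 0.327, -0.331, 0.627]
ft_force: [-0.3, 0.4, 0.2]
grip_width: 0.502
```

```bash
cat > w.py <<'E'
import sys
from h import *; from workcell import *
n=sys.argv[1]
o=get_obs(); st(o)
c=camera("wrist"); cv2.imwrite(f"pics/{n}.png",c["pixels"][:,:,::-1])
R=np.eye(4); R[:3,:3]=Ro.from_quat(o["ee_rot"]).as_matrix(); R[:3,3]=o["position"]
P=cloud(c,R@c["T_tool_cam"]); im=c["pixels"].astype(int)
for nm,(x,y),z,d in [("near",(.472,.1165),.076,1),("far",(.637,.1515),.076,1),("block",(.555,.134),.104,0)]:
    m=(abs(P[...,2]-z)<.006)&(abs(P[...,0]-x)<.04)&(abs(P[...,1]-y)<.04)
    if d: m&=im.max(-1)<95
    if m.sum()>20: print(nm,m.sum(), rect(P[m][:,:2]),np.median(P[m][:,2]))
t=camera("top"); cv2.imwrite(f"pics/{n}t.png",cv2.resize(t["pixels"][120:310,220:390,::-1],None,fx=3,fy=3))
print("far rel",rel(o,[.637,.1515,.175],89.5)); print("block rel",rel(o,[.555,.134,.19],102))
E
python3 w.py w2
```

```text
t 5.03 p [0.4735 0.1166 0.1785] az 34.48 tilt [0.0064 0.0006] q [ 0.28  0.11 -0.65  1.86  0.07  1.19  0.21] F [-0.3  0.4  0.2] M [ 0.03  0.05 -0.02] w 0.502
near 677 (array([470. , 116.2]), 10.8, 38.6, 22.3) 0.0759376578211137
far 594 (array([635.2, 150.9]), 38.1, 11.8, 1.3) 0.07598568197032009
block 1742 (array([553.2, 133.3]), 40.2, 24.1, 12.0) 0.10402215439885516
far rel [0.0638, 0.0046, 0.1545, -0.0036, -0.9603, 0.0056]
block rel [0.0319, -0.011, 0.0771, -0.0031, -1.1784, 0.0061]
```

View pics/w2.png

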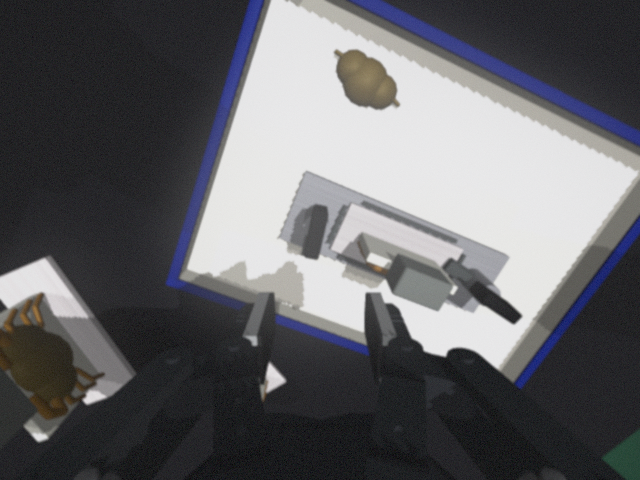

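Call:
send_rows([
  [50,0.008,0,0.02,0,-0.12,0],
  [50,0.016,0,0.04,0,-0.24,0],
  [50,0.024,0,0.06,0,-0.36,0],
  [50,0.032,0,0.08,0,-0.48,0],
  [50,0.04,0,0.1,0,-0.6,0],
  [50,0.048,0,0.12,0,-0.72,0],
  [50,0.056,0,0.14,0,-0.84,0],
  [50,0.064,0.005,0.154,-0.0036,-0.96,0.0056],
  [50,0.064,0.005,0.154,-0.0036,-0.986,0.0056],
  [50,0.064,0.005,0.154,-0.0036,-0.986,0.0056],
])

```text
clock: 5.97
position: [0.6355, 0.15, 0.1702]
ee_rot: [-0.707, -0.001, 0.006, 0.707]
ft_force: [-0.2, 1.0, -0.2]
grip_width: 0.503
```

```bash
python3 w.py w3
python3 - <<'E'
from h import *; from workcell import *
print(rel(get_obs(),[.6368,.1512,.057],91))
E
```

```text
t 5.97 p [0.6355 0.15   0.1702] az 90.58 tilt [-0.0067  0.0002] q [ 0.21  0.53 -0.71  1.42  0.35  1.32  1.06] F [-0.2  1.  -0.2] M [-0.   -0.04 -0.01] w 0.503
near 141 (array([481.3, 105.1]), 3.8, 13.6, 5.7) 0.07450817811679056
far 686 (array([635.9, 150.2]), 38.1, 11.3, 0.4) 0.07606206099330307
block 2779 (array([553.4, 132.9]), 40.2, 24.1, 11.9) 0.10402350211584785
far rel [0.0015, -0.0048, 0.0015, -0.0002, 0.0188, -0.0067]
block rel [-0.0808, -0.0193, -0.0151, -0.001, -0.1994, -0.0067]
[0.0023, 0.1146, 0.0011, 0.0002, -0.0086, -0.0049]
```

View pics/w3t.png

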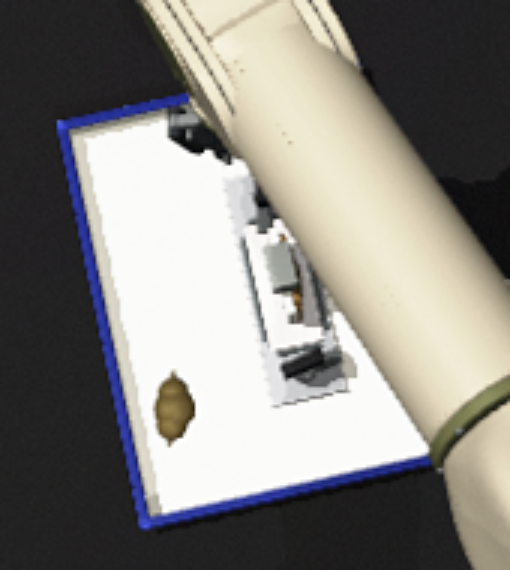

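The top view shows the near clamp swung clear at (310,362) and the gripper over the far knob. I'll descend on the far one.

Call:
send_rows([
  [50,0.001,0.035,0.001,0,0,-0.006],
  [50,0.001,0.07,0.001,0,0,-0.006],
  [50,0.001,0.1,0.001,0,0,-0.006],
  [50,0.001,0.114,0.001,0,0,-0.006],
  [50,0.001,0.114,0.001,0,0,-0.006],
  [0,0.001,0.114,0.001,0,0,-0.006],
  [0,0.001,0.114,0.001,0,0,-0.006],
  [0,0.001,0.114,0.001,0,0,-0.006],
  [0,0.001,0.114,0.001,0,0,-0.006],
], squeeze=40)

```text
clock: 6.82
position: [0.6378, 0.1517, 0.0609]
ee_rot: [-0.707, -0.006, 0.002, 0.707]
ft_force: [-1.5, 1.2, 8.5]
grip_width: 0.126
```

Run:
```python
from h import *; from workcell import *
st(get_obs())
```

```text
t 6.82 p [0.6378 0.1517 0.0609] az 90.69 tilt [0.0062 0.0009] q [ 0.18  0.63 -0.67  1.53  0.42  1.13  1.01] F [-1.5  1.2  8.5] M [ 0.05  0.3  -0.03] w 0.126
```

Call:
send_rows([
  [0,0,-0.001,0,0,0.1,0],
  [0,0,-0.001,0,0,0.2,0],
  [0,0,-0.001,0,0,0.3,0],
  [0,0,-0.001,0,0,0.4,0],
  [0,0,-0.001,0,0,0.5,0],
  [0,0,-0.001,0,0,0.6,0],
  [0,0,-0.001,0,0,0.7,0],
  [0,0,-0.001,0,0,0.8,0],
  [0,0,-0.001,0,0,0.9,0],
  [0,0,-0.001,0,0,1.0,0],
])

```text
clock: 7.65
position: [0.6375, 0.1514, 0.061]
ee_rot: [-0.621, 0.335, -0.338, 0.623]
ft_force: [1.0, 1.2, -0.1]
grip_width: 0.129
```

Call:
send_rows([
  [0,0,0,0,0,0.08,0],
  [0,0,0,0,0,0.15,0],
  [0,0,0,0,0,0.19,0],
  [0,0,0,0,0,0.19,0],
])

```text
clock: 7.98
position: [0.6375, 0.1514, 0.061]
ee_rot: [-0.586, 0.392, -0.395, 0.589]
ft_force: [1.4, 0.9, 3.1]
grip_width: 0.132
```

Run:
```python
from h import *; from workcell import *
st(get_obs())
```

```text
t 7.98 p [0.6375 0.1514 0.061 ] az 22.41 tilt [0.0053 0.0005] q [ 0.03  0.57 -0.45  1.54  0.27  1.09 -0.09] F [1.4 0.9 3.1] M [ 0.03 -0.2  -0.06] w 0.132
```

Call:
send_rows([
  [35,0,0,0,0,0,0],
  [35,0,0,0,0,0,0],
  [35,0,0,0,0,0,0],
  [35,0,-0.03,0,0,0,0],
  [35,0,-0.065,0,0,0,0],
  [35,0,-0.1,0,0,0,0],
  [60,0,-0.13,0,0,-0.1,0],
  [60,0,-0.13,0,0,-0.2,0],
  [60,0,-0.13,0,0,-0.3,0],
])

```text
clock: 8.73
position: [0.6372, 0.1512, 0.192]
ee_rot: [-0.64, 0.297, -0.301, 0.642]
ft_force: [-0.0, -0.8, -1.6]
grip_width: 0.596
```

```bash
python3 w.py w4
```

```text
t 8.73 p [0.6372 0.1512 0.192 ] az 40.02 tilt [0.0066 0.0005] q [ 0.08  0.47 -0.53  1.41  0.24  1.32  0.24] F [-0.  -0.8 -1.6] M [ 0.  0. -0.] w 0.596
near 963 (array([472.1, 114.8]), 12.2, 37.5, 21.9) 0.07574053327309288
far 601 (array([636.1, 151.3]), 10.6, 38.5, 22.7) 0.07597436662451607
block 2051 (array([553.4, 133.4]), 40.4, 24.2, 11.7) 0.10398936977589304
far rel [-0.0004, 0.017, -0.0, -0.0034, -0.8636, 0.0059]
block rel [-0.0397, 0.0015, -0.074, -0.0027, -1.0818, 0.0064]
```

View pics/w4.png

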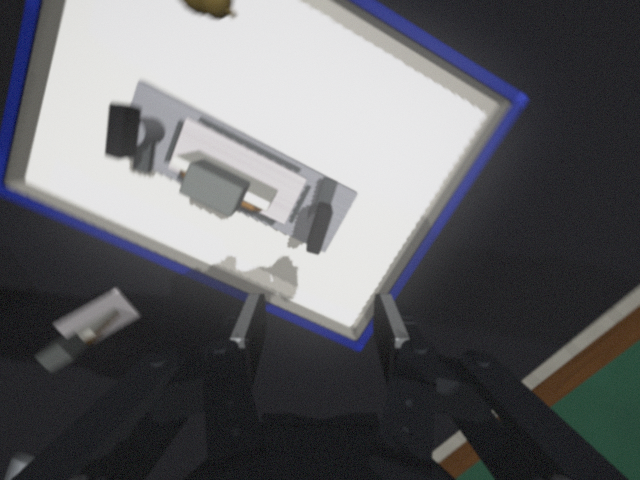

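Both knobs measure about 1.39–1.40 rad open, at (122,130) and (320,215) in the wrist view. Next is the grip block.

Call:
send_rows([
  [60,-0.004,0,-0.008,0,-0.12,0],
  [60,-0.008,0,-0.016,0,-0.24,0],
  [60,-0.013,0,-0.024,0,-0.36,0],
  [60,-0.017,0,-0.032,0,-0.48,0],
  [60,-0.022,0,-0.04,0,-0.6,0],
  [60,-0.026,0,-0.048,0,-0.72,0],
  [60,-0.03,0,-0.056,0,-0.84,0],
  [60,-0.035,0,-0.064,-0.0027,-0.96,0.0064],
  [60,-0.04,0,-0.0744,-0.0027,-1.08,0.0064],
  [60,-0.04,0,-0.0744,-0.0027,-1.08,0.0064],
])

```text
clock: 9.67
position: [0.5519, 0.1337, 0.1886]
ee_rot: [0.704, 0.071, -0.075, -0.703]
ft_force: [0.9, 0.7, 0.5]
grip_width: 0.6
```

```bash
python3 w.py w5;  python3 - <<'E'
from h import *; from workcell import *
print(rel(get_obs(),[.5545,.1336,.076],102))
E
```

```text
t 9.67 p [0.5519 0.1337 0.1886] az 101.78 tilt [-0.0056 -0.0014] q [ 0.3   0.33 -0.74  1.64  0.23  1.27  1.29] F [0.9 0.7 0.5] M [-0.05 -0.06 -0.02] w 0.6
near 809 (array([471.2, 114.7]), 10.9, 38.9, 22.5) 0.07596197745037048
far 573 (array([636.2, 149.8]), 11.7, 37.6, 22.4) 0.07577166757716414
block 1723 (array([553.2, 132.9]), 40.3, 24.0, 12.2) 0.10402990344341337
far rel [0.0871, 0.0131, 0.0, 0.0008, 0.2143, -0.0057]
block rel [0.0031, -0.0014, -0.0004, 0.0002, -0.0039, -0.0057]
[0.0015, 0.1129, -0.0004, 0.0001, -0.0134, -0.0042]
```

Call:
send_rows([
  [60,0.002,0.035,0,0,-0.004,-0.005],
  [60,0.002,0.07,0,0,-0.004,-0.005],
  [60,0.002,0.1,0,0,-0.004,-0.005],
  [60,0.002,0.113,0,0,-0.004,-0.005],
  [60,0.002,0.113,0,0,-0.004,-0.005],
  [0,0.002,0.113,0,0,-0.004,-0.005],
  [0,0.002,0.113,0,0,-0.004,-0.005],
  [0,0.002,0.113,0,0,-0.004,-0.005],
  [0,0.002,0.113,0,0,-0.004,-0.005],
  [0,0.002,0.113,0,0,-0.004,-0.005],
], squeeze=50)

```text
clock: 10.6
position: [0.5564, 0.1348, 0.0782]
ee_rot: [-0.703, -0.074, 0.071, 0.704]
ft_force: [0.6, -2.0, 7.0]
grip_width: 0.274
```

Run:
```python
from h import *; from workcell import *
st(get_obs())
```

```text
t 10.6 p [0.5564 0.1348 0.0782] az 101.77 tilt [0.0046 0.0009] q [ 0.26  0.44 -0.7   1.75  0.32  1.06  1.22] F [ 0.6 -2.   7. ] M [ 0.03  0.05 -0.04] w 0.274
```

Call:
send_rows([
  [0,0,-0.01,0,0,0,0],
  [0,0,-0.025,0,0,0,0],
  [0,0,-0.045,0,0,0,0],
  [0,0,-0.07,0,0,0,0],
  [0,0,-0.095,0,0,0,0],
  [0,0,-0.12,0,0,0,0],
  [0,0,-0.14,0,0,0,0],
  [0,0,-0.152,0,0,0,0],
  [0,0,-0.152,0,0,0,0],
  [0,0,-0.152,0,0,0,0],
])

```text
clock: 11.43
position: [0.5547, 0.1343, 0.2281]
ee_rot: [-0.703, -0.073, 0.072, 0.703]
ft_force: [-0.7, 0.2, -2.9]
grip_width: 0.264
```

```bash
python3 w.py w6
python3 - <<'E'
from h import *; from workcell import *
print(rel(get_obs(),[.563,-.146,.2295],101.5))
E
```

```text
t 11.43 p [0.5547 0.1343 0.2281] az 101.81 tilt [0.0013 0.0002] q [ 0.3   0.3  -0.75  1.58  0.21  1.34  1.31] F [-0.7  0.2 -2.9] M [ 0.01 -0.01 -0.  ] w 0.264
near 610 (array([470.9, 114.4]), 11.2, 38.5, 22.5) 0.07598566045810057
far rel [0.084, 0.0532, -0.0, -0.0001, 0.2148, 0.0013]
block rel [0.0002, 0.0381, -0.0004, 0.0001, -0.0034, 0.0013]
[-0.0486, -0.0029, -0.2759, -0.0001, 0.0053, -0.0013]
```

View pics/w6.png

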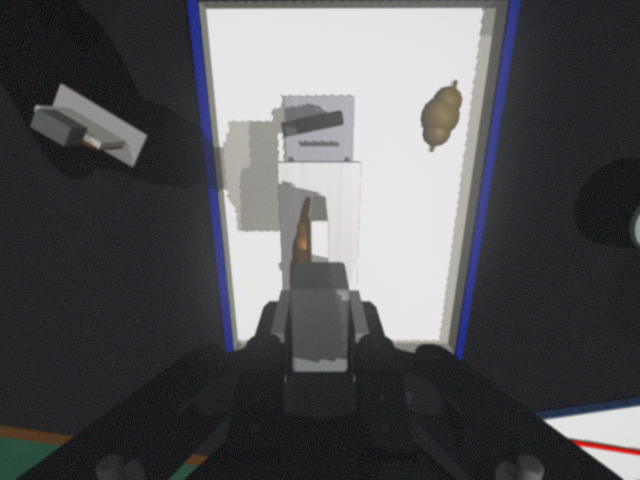

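The mount is held and lifted, with the grip block at (320,320) and the crab on the left side. I'll carry it to the view point at moderate speed.

Call:
send_rows([
  [0,-0.003,-0.003,-0.015,0,0,0],
  [0,-0.008,-0.003,-0.045,0,0,0],
  [0,-0.014,-0.003,-0.08,0,0,0],
  [0,-0.02,-0.003,-0.115,0,0,0],
  [0,-0.026,-0.003,-0.15,0,0,0],
  [0,-0.032,-0.003,-0.185,0,0,0],
  [0,-0.038,-0.003,-0.215,0,0,0],
  [0,-0.043,-0.003,-0.245,0,0,0],
  [0,-0.047,-0.003,-0.265,0,0.004,0],
  [0,-0.049,-0.003,-0.276,0,0.005,0],
])

```text
clock: 12.37
position: [0.5622, -0.1494, 0.2291]
ee_rot: [-0.704, -0.069, 0.07, 0.704]
ft_force: [-0.8, -0.5, -2.6]
grip_width: 0.272
```

Call:
send_rows([
  [0,0,0,0,0,0,0],
  [0,0,0,0,0,0,0],
  [0,0,0,0,0,0,0],
  [0,0,0,0,0,0,0],
])

```text
clock: 12.7
position: [0.5635, -0.1436, 0.2309]
ee_rot: [-0.703, -0.072, 0.072, 0.704]
ft_force: [0.5, -0.3, -1.8]
grip_width: 0.272
```

Run:
```python
from h import *; from workcell import *
o=get_obs(); st(o)
for n in ["top","scene","wrist"]:
    c=camera(n)
    cv2.imwrite(f"pics/{n}7.png",c["pixels"][:,:,::-1]); 
    if n!="wrist": np.savez(f"{n}7.npz",**c); P=cloud(c)
    else:
        R=np.eye(4); R[:3,:3]=Ro.from_quat(o["ee_rot"]).as_matrix(); R[:3,3]=o["position"]; P=cloud(c,R@c["T_tool_cam"])
    X,Y,Z=np.moveaxis(P,-1,0); im=c["pixels"].astype(int)
    foot=(abs(X-.563)<.09)&(abs(Y+.146)<.05)&(abs(Z-.1715)<.008)
    pts=P[foot]; print(n,"foot",len(pts), rect(pts[:,:2]) if len(pts)>10 else 0, np.round(np.percentile(pts[:,2],[5,50,95]),4) if len(pts) else 0)
    pan=(abs(X-.563)<.06)&(abs(Y+.146)<.045)&(Z>.178)&(Z<.222)&(im.min(-1)>130)
    pts=P[pan]
    if len(pts)>30:
        ctr=pts.mean(0); nrm=np.linalg.svd(pts-ctr)[2][2]; print(" panel",len(pts),np.round(ctr,3),np.round(nrm,3),np.degrees(np.arctan2(nrm[1],nrm[0])))
    if n=="scene":
        w=(X>.5)&(X<.72)&(Y<-.27)&(Y>-.5)&(Z>.21)&(Z<.236)&(im.min(-1)>200); print(" head",np.round(np.median(P[w],0),4))
```

```text
t 12.7 p [ 0.5635 -0.1436  0.2309] az 101.69 tilt [0.0008 0.001 ] q [ 0.67  0.29 -0.6   1.56  0.17  1.34  1.82] F [ 0.5 -0.3 -1.8] M [-0.   -0.03  0.03] w 0.272
top foot 337 (array([ 559.8, -134.1]), 121.6, 35.7, 14.8) [0.1678 0.1728 0.1774]
scene foot 498 (array([ 562.5, -143.7]), 122.7, 52.5, 11.8) [0.1685 0.1727 0.1768]
 panel 498 [ 0.564 -0.141  0.2  ] [ 0.197 -0.98   0.007] -78.64085179984627
 head [ 0.6133 -0.3514  0.225 ]
wrist foot 6702 (array([ 543.3, -149.2]), 85.1, 50.2, 11.6) [0.1718 0.1729 0.174 ]
 panel 217 [ 0.522 -0.153  0.202] [-0.926 -0.377  0.005] -157.82559909582386
```

View pics/scene7.png

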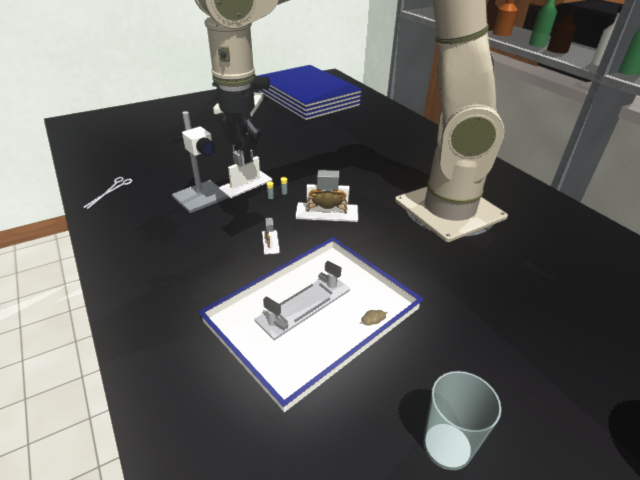

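View pics/top7.png

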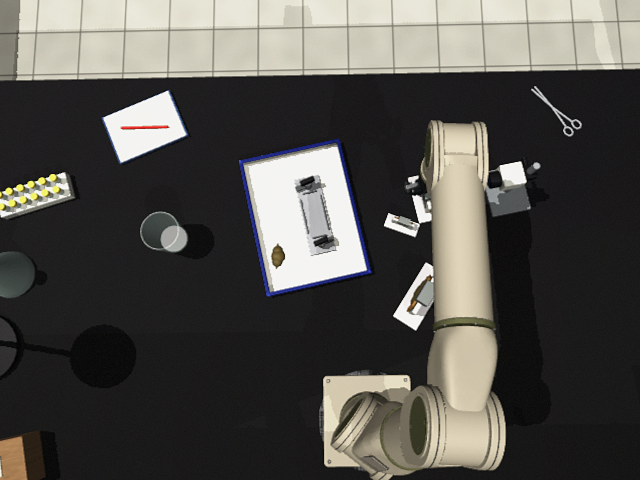

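View pics/wrist7.png

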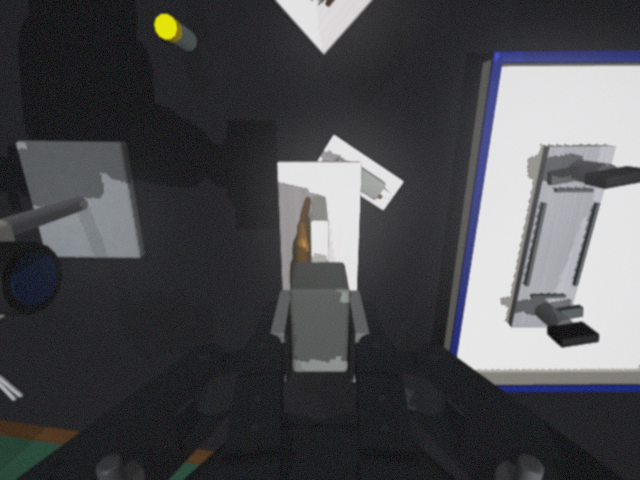

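The scene view shows the mount hanging upright at (245,172), facing the lens. The scene-camera foot fit puts the crab's middle at (0.5645, −0.1535, 0.202), about 2–3 mm from the target. I'll let it settle.

Call:
send_rows([
  [0,0,0.001,-0.002,0,0,0],
  [0,0,0.001,-0.002,0,0,0],
  [0,0,0.001,-0.002,0,0,0],
  [0,0,0.001,-0.002,0,0,0],
  [0,0,0.001,-0.002,0,0,0],
  [0,0,0.001,-0.002,0,0,0],
  [0,0,0.001,-0.002,0,0,0],
  [0,0,0.001,-0.002,0,0,0],
])

```text
clock: 13.52
position: [0.5637, -0.1478, 0.23]
ee_rot: [-0.703, -0.071, 0.071, 0.704]
ft_force: [-0.2, 0.6, -1.8]
grip_width: 0.276
```

Run:
```python
from h import *; from workcell import *
o=get_obs(); st(o); print(np.round(o["joint_velocities"],3))
c=camera("scene"); P=cloud(c); X,Y,Z=np.moveaxis(P,-1,0); im=c["pixels"].astype(int)
foot=(abs(X-.563)<.09)&(abs(Y+.146)<.05)&(abs(Z-.1715)<.008); print(rect(P[foot][:,:2]),np.median(P[foot][:,2]))
for x,y in [(.472,.1165),(.638,.1515)]:
    m=(abs(X-x)<.03)&(abs(Y-y)<.03)&(Z>.055)&(Z<.085)&(im.max(-1)<95); 
    if m.sum()>10: print(rect(P[m][:,:2]))
a=load("scene0.npz")["pixels"].astype(int)
for nm,(u0,v0,u1,v1) in dict(cam=(170,105,220,210),vials=(262,175,292,202),beaker=(420,370,505,470),shell=(358,305,390,330)).items():
    print(nm,np.abs(a-im)[v0:v1,u0:u1].mean().round(2))
```

```text
t 13.52 p [ 0.5637 -0.1478  0.23  ] az 101.53 tilt [0.0009 0.0003] q [ 0.67  0.3  -0.6   1.55  0.17  1.34  1.83] F [-0.2  0.6 -1.8] M [-0.03 -0.02  0.02] w 0.276
[-0.001 -0.001  0.001  0.001  0.001 -0.    -0.001]
(array([ 562.3, -148.1]), 121.2, 55.2, 11.8) 0.17163566135705577
(array([473.4, 118.2]), 13.0, 37.0, 24.6)
(array([639.3, 154. ]), 11.4, 37.6, 21.2)
cam 5.7
vials 18.53
beaker 0.64
shell 0.42
```

Run:
```python
from workcell import *
import numpy as np
a=dict(np.load("scene0.npz"))["pixels"].astype(int); b=camera("scene")["pixels"].astype(int)
for im in (a,b):
    s=im[175:205,262:295]; v,u=np.nonzero((s[...,0]>150)&(s[...,2]<110)); print(len(u),u.mean(),v.mean())
print(hand_in())
```

```text
63 14.46031746031746 7.5396825396825395
60 14.566666666666666 7.5
the job is handed in; nothing more can be done
None
```

I turned both clamp knobs clockwise to about 1.39 rad, against a stop at 1.4. I then lifted the mount by its grip block and handed in while holding it in front of the lens, at about 13.6 s. No verdict is reported, so these are my own last checks:

- **Position:** the crab's middle measures about 2.5 mm from the view point, within the 2 mm camera calibration plus fit error.
- **Facing and upright:** the crab faces the lens to within about 0.3° and the tool tilt is about 0.001 rad.
- **Stillness:** the arm's joint speeds were about 0.001 rad/s or less, and the grip was still holding the block.
- **Clamps:** in the last scene view both knobs still stood at about 1.36–1.42 rad.
- **Bystanders:** the vial caps moved less than 0.2 px. The beaker and shell showed no change in the scene image.
- **Inspection camera:** I touched nothing near it and it looked unmoved. Its image patch did differ slightly between the first and last pictures. I put that down to arm shadow and did not measure it further.
- **Vials patch:** its raw image difference was large, probably because the mount and arm overlap or shade it. The cap positions settled that doubt.

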